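# Brush out a cylinder barrel and cap it

### The job

Take the long brush out of its holder and brush out the bore of the standing cylinder barrel: go right to the bottom three times, drawing the bristles up until most of them show above the mouth between one time and the next. Then stand the brush back in its holder, bristles down, and close the barrel with the dust cap that fits it, the smaller of the two knobbed caps in the bin, seated flat. Do not tip the barrel or push it out of its place, and leave the other parts where they are.

Things in the scene. Friction and masses are not known exactly. Their poses are not given: they have to be found in the camera images.
- barrel: Bare aluminium cylinder barrel standing loose on the bench, about 0.9 kg, 100 mm tall: round foot flange 90 mm across, 10 mm thick, four dark screws; tube 62 mm outside. Blind bore 44 mm across, open at the top, 90 mm deep, its floor 10 mm above the origin. Origin: centre of the underside, z up. Its place and the holder's may be exchanged.
- holder: Dark steel brush holder fixed to the bench: round open pot 52 mm outside, 44 mm inside, on an 80 mm square foot 6 mm thick; rim 80 mm above the bench, inner floor 6 mm above it. Origin: centre of the underside, z up.
- brush: Bore brush, 210 mm, about 0.12 kg, upright and loose in the holder, bristles down, not always central. Origin: centre of the bristle end; z towards the handle. Brass bristles 0-70 mm from the origin, 42 mm across, soft, giving way without force round a solid core 30 mm across; rod 8 mm across to 110 mm; round wooden handle 24 mm across, 110-210 mm: grip it from above at about 190 mm.
- bin: Grey low steel bin fixed to the bench, 115 (its x) by 330 (its y) mm, walls 4 mm thick and 25 mm high, floor 4 mm thick; two dividers make three compartments in a row along y, each about 107 by 105 mm inside. The smaller cap, the larger cap and a bearing lie one in each, in any order. Origin: centre of the underside.
- cap: Smaller black plastic dust cap, 70 g, knob up in a bin compartment; fits the barrel. From the origin (centre of its underside) up: spigot 34 mm across, 12 mm high, entering the 44 mm bore with 5 mm to spare all round; disc 60 mm across, 8 mm thick, resting on the barrel's rim; round knob 20 mm across from 20 to 50 mm. Seated, its origin is 88 mm above the barrel's.
- cap_big: The larger black dust cap, 70 g, of the same shape and heights as the smaller but with a disc 84 mm and a spigot 56 mm across: too big for the bore. Stays in the bin.
- bin_bearing: Steel ball bearing without knob, 52 mm across, 15 mm high, flat in one bin compartment. Stays there. Origin: centre of the underside.
- bearing_a: Small steel bearing, 46 mm across, 14 mm high, lying on the bench between the places of barrel and holder. Stays there.
- bearing_b: Lower of two large stacked steel bearings, each 80 mm across, 20 mm high, on the bench beyond the barrel. Stays there.
- bearing_c: Upper of the two large stacked bearings. Stays there.
- spray: Bare metal spray can, 60 mm across, 170 mm tall, standing on the bench beyond the barrel. Stays there. Origin: centre of the underside.
- wrench: Steel wrench lying on the bench near the robot. Stays there. Origin: under its middle.
- hammer: Hammer lying on the bench beyond the barrel and holder. Stays there. Origin: under its middle.
Things that resemble listed ones, but are neither listed nor needed, are in the scene too. Leave any green look-alike of the barrel alone. Leave any yellow look-alike of the holder alone.

How it is judged (in metres and radians):
On the way, in this order (a step that is already met when the one before it is completed fails the run):
1. the held brush reaches the bottom of the bore for the first time (bristle end within 12 mm of the floor) (z of brush in the frame of barrel below 0.022 m and horizontal distance between brush and barrel below 0.02 m and contact force between the fingers and brush above 0.5 N), for 0.05 s.
2. the held brush is drawn up until its bristle end is 50 mm or more above the bore's floor, still over the bore (z of brush in the frame of barrel above 0.06 m and horizontal distance between brush and barrel below 0.02 m and contact force between the fingers and brush above 0.5 N), for 0.05 s.
3. the held brush reaches the bottom of the bore for the second time (bristle end within 12 mm of the floor) (all of step 1), for 0.05 s.
4. the held brush is drawn up until its bristle end is 50 mm or more above the bore's floor, still over the bore (all of step 2), for 0.05 s.
5. the held brush reaches the bottom of the bore for the third time (bristle end within 12 mm of the floor) (all of step 3), for 0.05 s.
6. the brush stands bristles down in its holder again, released (horizontal distance between brush and holder below 0.025 m and z of brush in the frame of holder below 0.025 m and angle between brush's own z axis and vertical below 0.4 rad and contact force between the fingers and brush below 0.1 N), for 0.2 s.
At the end, for the whole second after the job is handed in: Brush released, at rest in its holder, bristles down (end within 25 mm of its axis and below 25 mm, lean under 0.4 rad); smaller cap released, at rest on the barrel (within 9 mm of its axis, 84-92 mm above its origin, square to 0.08 rad); barrel upright to 0.05 rad, within 40 mm of its start (all of step 6 and linear speed of each of brush, cap below 0.02 m/s and horizontal distance between cap and barrel below 0.009 m and z of cap in the frame of barrel between 0.084 and 0.092 m and angle between the z axis of cap and the z axis of barrel, either way round below 0.08 rad and contact force between the fingers and cap below 0.1 N and angle between barrel's own z axis and vertical below 0.05 rad and distance of barrel from where it was at the start of the episode below 0.04 m); the robot touches nothing.
It fails at once if the barrel tipped more than 0.2 rad (angle between barrel's own z axis and vertical above 0.2 rad).
It fails at once if the barrel moved more than 40 mm (distance of barrel from where it was at the start of the episode above 0.04 m).
It fails at once if a part that is to stay (larger cap, bearing in the bin, bench bearings, spray can, wrench, hammer) moved more than 40 mm (distance of any of cap_big, bin_bearing, bearing_a, bearing_b, bearing_c, spray, wrench, hammer from where it was at the start of the episode above 0.04 m).
It also fails if it takes over 72 s, if anything falls off the work surface, if the arm or the gripper's body presses on something with over 40 N, if the wrist force passes 120 N, or if a joint passes its speed limit or range.

### The arm

A 7-joint arm with a two-finger parallel gripper is mounted at the origin on the work surface. World frame = base frame: x ahead of the robot, y to its left, z up, the work surface at z = 0. Lengths are in mm, angles in rad, forces in N, time in s.
With the tool pointing down it reaches from about 400 to 875 mm from the base axis. Payload 4.4 kg.
Tool frame: the origin (TCP) lies midway between the tips of the shut fingers; the grasp point (between the pads) lies 19 mm behind it; z points along the fingers, y is the direction in which the jaws open and shut (so a half turn about z gives the same grasp; the last joint's range is limited). The gripper opens to 85 mm and grips with 20 to 120 N. Pads are 22 mm wide; open, the fingers measure 114 mm over their backs; the gripper's body (76 mm by 85 mm) begins 54 mm behind the grasp point. The pads swing forward as they close: fully open they stand 13 mm farther back than shut.
Start: joints at [-1.286, 0.628, 0.038, 1.517, -0.027, 0.996, -0.02], TCP at [223.349, 610.437, 231.313] pointing down, gripper open.
Joint ranges: [-3.06, 3.06], [-0.37, 2.12], [-1.25, 1.32], [0.18, 2.47], [-1.1, 4.24], [0.23, 1.98], [-2.94, 2.94]. Speed limits (rad/s): [2.57, 2.57, 3.14, 3.14, 3.14, 3.14, 3.14].

### API

Orientations are given as [roll, pitch, yaw] about the fixed x, y, z axes, in that order (R = Rz(yaw) Ry(pitch) Rx(roll)).
In Python, from cell import * gives the robot as it stands. The module is installed in compiled form; this text tells all that it offers.
- The arm moves only by the tool move_arm, never from a script. Its argument "series" is a list of rows, each a list of 2 entries, a list of its own where there are three numbers: the shift along the tool's x, y, z in m, then the turn about the tool's z in rad. In form: [[[x, y, z], yaw], ...]. A call has 1 to 5 rows; each row is the pose to reach, as a shift and turn from the pose measured when the call began, along the tool's axes at that moment; what a row does not reach only later rows make up. A row lasts 1/8 s, in which the tool goes at most 62.5 mm and 10.7 degrees, less where a joint would pass 70% of its speed; a pose out of reach is approached as far as the arm can. A call with a gripper value outside its range is refused whole. "claw" is the opening, from 0 (shut) to 1 (fully open), set as the call begins (left out, the last holds). The fingers move at their own pace and stop on an object; the grip force is fixed at half the most. Time passes only in rows, so rows that repeat a pose let the fingers close. It gives the time, the measured TCP pose, the force and the opening at its end, in the units of the state.
- read_state(): the state, without advancing time (a new reading comes with each control period).
- get_image(name): name is "scene" or "top" or "wrist"; returns the picture (400x640x3 uint8, blue, green, red); there is no depth.
- camera_model(name): a dict with "fov_y" (degrees; the focal length in pixels is half the picture's height over the tangent of half this angle, whatever the lens; pixels are square), "cx", "cy" (the principal point, pixels), "k1" (the pictures are not rectified: a ray, as slopes to the right and down, at radius r is drawn at 1 + k1 r^2 times it, then the intrinsics apply), "pose" (4x4, takes a point from camera to world coordinates); the wrist camera has in their place "tool_from_camera" (4x4, takes a point from camera to tool coordinates, whose origin is the TCP and whose axes are the flange's). Camera axes: x right, y down, z forward; pixel columns grow to the right and rows downward; lengths in mm; the calibration is good to about 2 mm. A picture is of the moment at which its call begins: read the wrist's pose just before it. camera_model takes no time and is no camera call.
- finish_job(): hands the job in, once; it reports no verdict.
The state is a dict: "clock": time; "qpos": joint angles; "qd": joint speeds; "tau": joint torques, N m; "eef_pos": TCP position; "tool_rot": TCP orientation; "force": force on the tool from outside, world axes, zero at the start; "torque": the same for the moment, N m; "width": finger opening in mm.
Only numpy, scipy, OpenCV 4.12 (cv2) and the standard library are available. Lean on these libraries where they do the work, as an engineer would, in place of code of your own. Each camera call takes 0.05 s, during which the arm holds its last target. There are 200 camera calls.

## Working session

There is one attempt and no reset: what is moved stays moved. The work goes in short steps, Python scripts to look and compute and a tool call to move; the robot and the scene stay as the last step left them, time stands still between calls to the robot, and variables do not carry over. Pictures are saved under pics/ and viewed, about 8 in all and at most 12, crops included, and the job is handed in when it is done.

Besides the shell and the picture viewer there is one more tool, called after "Request:" as name(argument=value, ...) on one line, values as JSON. move_arm: Moves the arm, as the interface text tells. Its arguments: {"type":"object","properties":{"series":{"type":"array"},"claw":{"type":"number"}},"required":["series"]}

```bash
mkdir -p pics; cat > h.py <<'E'
from cell import *
import numpy as np, cv2
from scipy.spatial.transform import Rotation as R
def tool(s=None):
    s=s or read_state(); T=np.eye(4); T[:3,:3]=R.from_euler('xyz',s['tool_rot']).as_matrix(); T[:3,3]=s['eef_pos']; return T
def cam(n,T=None):
    m=camera_model(n); P=m['pose'] if n!='wrist' else T@np.array(m['tool_from_camera']); return m,np.array(P)
def ray(n,px,T=None):
    m,P=cam(n,T); f=200/np.tan(np.radians(m['fov_y']/2)); p=(np.atleast_2d(px).astype(float)-[m['cx'],m['cy']])/f
    u=p.copy()
    for _ in range(30): u=p/(1+m['k1']*(u**2).sum(1,keepdims=True))
    d=np.c_[u,np.ones(len(u))]@P[:3,:3].T
    return P[:3,3],d
def onz(n,px,z,T=None):
    o,d=ray(n,px,T); return o+d*((z-o[2])/d[:,2:3])
def proj(n,X,T=None):
    m,P=cam(n,T); f=200/np.tan(np.radians(m['fov_y']/2)); c=(np.atleast_2d(X)-P[:3,3])@P[:3,:3]; u=c[:,:2]/c[:,2:]
    return u*(1+m['k1']*(u**2).sum(1,keepdims=True))*f+[m['cx'],m['cy']]
E
python3 - <<'E'
from h import *
s=read_state();print(s)
for n in ("scene","top"):
    cv2.imwrite(f"pics/{n}0.png",get_image(n)); m=camera_model(n); print(n,m)
print(camera_model("wrist"))
E
```

```text
{'clock': 0.0, 'qpos': array([-1.28581216,  0.62931456,  0.0384392 ,  1.51836827, -0.0269985 ,
        0.9962809 , -0.01995873]), 'qd': array([ 0.00026559, -0.00095216,  0.00077526,  0.0007243 ,  0.00201469,
       -0.00191449, -0.00031169]), 'tau': array([ 6.77441294e-04, -5.63406551e+01,  1.22693505e+00, -1.93448710e+01,
        1.11808433e-02,  1.02063100e-02, -6.13121159e-06]), 'eef_pos': array([223.12201659, 609.84914973, 230.40939546]), 'tool_rot': array([-3.13973959e+00,  2.23009799e-05,  2.79085282e+00]), 'force': array([ 0.84600184,  0.18947949, -0.44199987]), 'torque': array([0.01155138, 0.04019689, 0.06067058]), 'width': 85.29093689744136}
scene {'fov_y': 54.4958982320512, 'cx': 316.29781546210046, 'cy': 197.33591027171744, 'k1': -0.040324469446342624, 'pose': array([[-5.90426955e-01,  5.81638159e-01, -5.59547194e-01,
         1.04318733e+03],
       [ 8.07006307e-01,  4.35500435e-01, -3.98848582e-01,
         3.71550140e+02],
       [ 1.16974917e-02, -6.87049069e-01, -7.26516858e-01,
         7.21125059e+02],
       [ 0.00000000e+00,  0.00000000e+00,  0.00000000e+00,
    
[... 256 characters left out ...]
9.60237591e-02, -1.74271273e-02,
         5.23781117e+00],
       [-2.08781046e-03, -1.99478605e-01, -9.79899958e-01,
         9.85435281e+02],
       [ 0.00000000e+00,  0.00000000e+00,  0.00000000e+00,
         1.00000000e+00]])}
{'fov_y': 67.20576757969835, 'cx': 315.28362087678886, 'cy': 203.2490148087346, 'k1': 0.013908772360028259, 'tool_from_camera': array([[ 7.54863279e-05, -9.49684309e-01, -3.13208727e-01,
         7.97357714e+01],
       [ 9.99999996e-01,  5.52917813e-05,  7.33587173e-05,
         3.83065889e-02],
       [-5.23497543e-05, -3.13208731e-01,  9.49684310e-01,
        -1.42664302e+02],
       [ 0.00000000e+00,  0.00000000e+00,  0.00000000e+00,
         1.00000000e+00]])}
```

View pics/scene0.png

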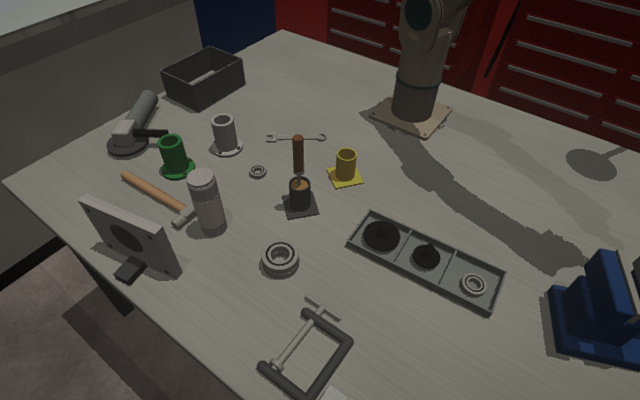

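View pics/top0.png

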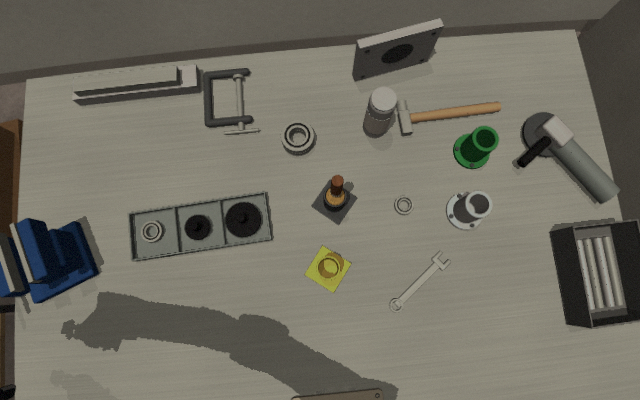

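The top view shows the barrel's mouth at about (478,205), the holder and brush at (336,195), the small cap's knob at (197,227) in the bin's middle compartment, and the yellow and green look-alikes at (328,268) and (476,146). Next I'll enlarge those details.

```bash
python3 - <<'E'
from h import *
t=cv2.imread("pics/top0.png");s=cv2.imread("pics/scene0.png")
def c(im,x,y,w=66,h=50): return cv2.convertScaleAbs(cv2.resize(im[y-h//2:y+h//2,x-w//2:x+w//2],(396,300),interpolation=cv2.INTER_CUBIC),alpha=1.6)
cv2.imwrite("pics/crops.png",np.vstack([np.hstack([c(t,337,195),c(t,470,208)]),np.hstack([c(t,198,227),c(s,299,180,106,80)])]))
for n,p,z in [("top",(337,181),216),("top",(478,205),100),("top",(468,210),10),("top",(197,227),54),("scene",(298,137),216),("scene",(225,118),100),("scene",(427,248),54)]: print(n,p,onz(n,p,z).round(0))
print(onz("top",[(131,212),(269,194),(272,240),(134,259)],25).round(0))
E
```

```text
top (337, 181) [[531. -40. 216.]]
top (478, 205) [[ 475. -347.  100.]]
top (468, 210) [[ 479. -357.   10.]]
top (197, 227) [[494. 275.  54.]]
scene (298, 137) [[536. -39. 216.]]
scene (225, 118) [[ 474. -345.  100.]]
scene (427, 248) [[508. 281.  54.]]
[[549. 441.  25.]
 [561. 111.  25.]
 [452. 112.  25.]
 [438. 435.  25.]]
```

View pics/crops.png

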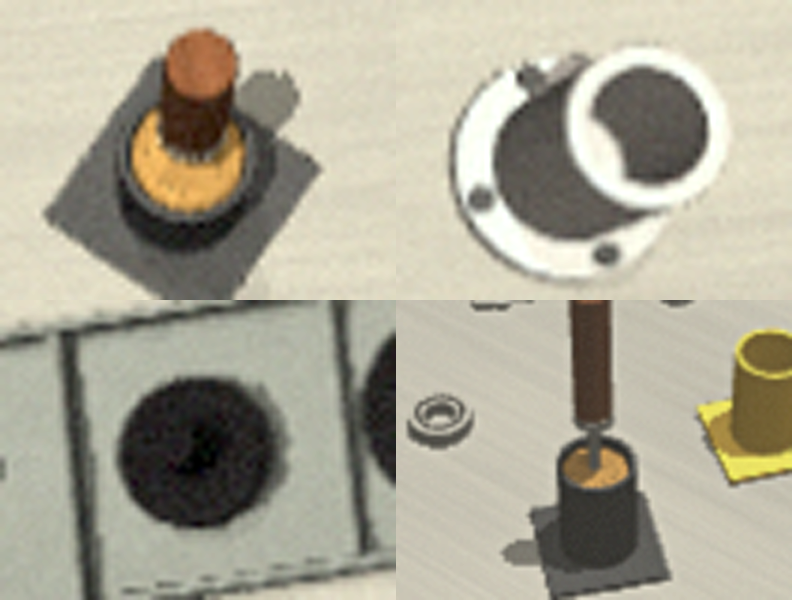

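The crops give these centres: brush top at (337.5,180.3), holder rim at (336.8,198.7), barrel mouth at (479,204.2), and cap disc at (198.3,227.3) in the top view. The holder's rim is at (299.5,183.9) in the scene view.

```bash
python3 - <<'E'
from h import *
for n,l,p,z in [("top","brush",(337.5,180.3),216),("scene","brush",(298,137),216),("top","holder",(336.8,198.7),80),("scene","holder",(299.5,183.9),80),("top","barrel",(479,204.2),100),("scene","barrel",(225,118),100),("top","cap",(198.3,227.3),24),("scene","cap",(426,256),24)]: print(l,n,onz(n,p,z).round(1))
s=read_state(); print(s['eef_pos'],tool()[:3,:3].round(3))
E
```

```text
brush top [[532.1 -41.5 216. ]]
brush scene [[536.5 -39.5 216. ]]
holder top [[523.2 -43.8  80. ]]
holder scene [[538.  -37.6  80. ]]
barrel top [[ 476.8 -349.7  100. ]]
barrel scene [[ 473.7 -344.9  100. ]]
cap top [[498.  281.2  24. ]]
cap scene [[505. 284.  24.]]
[223.13499456 609.90124044 230.4767513 ] [[-0.939  0.344 -0.001]
 [ 0.344  0.939 -0.002]
 [-0.    -0.002 -1.   ]]
```

Request:
move_arm(series=[[[-0.03, -0.03, -0.016], -0.07], [[-0.07, -0.069, -0.032], -0.14], [[-0.11, -0.108, -0.048], -0.21], [[-0.15, -0.147, -0.064], -0.28], [[-0.19, -0.186, -0.07], -0.35]], claw=1)

```text
clock: 0.72
eef_pos: [338.6, 368.5, 301.5]
tool_rot: [-3.141, 0.0, -3.14]
force: [0.7, 0.0, 0.0]
width: 85.5
```

```bash
python3 - <<'E'
from h import *
s=read_state(); print(s['eef_pos'],s['tool_rot'],s['qpos'].round(2)); print((tool()[:3,:3].T@(np.array([532,-41,300])-s['eef_pos'])).round(0))
E
```

```text
[338.59842806 368.52293269 301.52821236] [-3.14082994e+00  4.36575061e-04 -3.14009311e+00] [-0.86  0.33 -0.03  1.83  0.01  0.98  0.67]
[-193. -410.    2.]
```

Request:
move_arm(series=[[[-0.024, -0.051, 0], 0], [[-0.048, -0.102, 0], 0], [[-0.072, -0.153, 0], 0], [[-0.096, -0.204, 0], 0], [[-0.12, -0.255, 0], 0]])

```text
clock: 1.35
eef_pos: [459.3, 112.0, 301.7]
tool_rot: [-3.141, 0.0, -3.14]
force: [0.6, -0.2, 0.7]
width: 85.5
```

Request:
move_arm(series=[[[-0.024, -0.051, 0], 0], [[-0.048, -0.102, 0], 0], [[-0.073, -0.155, 0], 0], [[-0.073, -0.155, 0], 0]])

```text
clock: 1.85
eef_pos: [533.4, -48.8, 301.4]
tool_rot: [-3.138, 0.001, 3.134]
force: [-0.9, 0.5, 0.1]
width: 85.2
```

```bash
python3 - <<'E'
from h import *
T=tool();print(T[:3,3]); cv2.imwrite("pics/w1.png",get_image("wrist")); np.save("w1T.npy",T)
print(proj("wrist",[[532,-41,216],[523,-44,80],[536,-39,80]],T).round(0))
cv2.imwrite("pics/w1.png",cv2.convertScaleAbs(cv2.imread("pics/w1.png"),alpha=1.5))
E
```

```text
[533.41604047 -48.75130513 301.38454686]
[[326. 207.]
 [320. 164.]
 [324. 174.]]
```

View pics/w1.png

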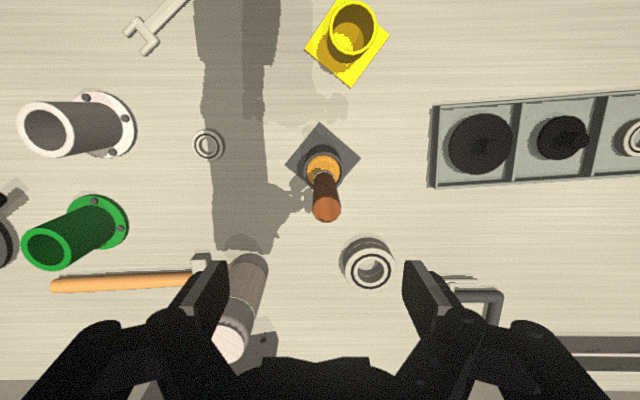

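The wrist view shows the brush top at (326,207), as predicted, the barrel's mouth at (46,131) and the small cap's knob end at (577,139).

```bash
python3 - <<'E'
from h import *
T=np.load("w1T.npy"); im=cv2.imread("pics/w1.png")
hsv=cv2.cvtColor(im,cv2.COLOR_BGR2HSV); m=((hsv[...,0]<13)&(hsv[...,1]>110)&(hsv[...,2]>120)).astype(np.uint8); m[:,:290]=0;m[:,360:]=0
n,l,st,ce=cv2.connectedComponentsWithStats(m); i=1+st[1:,4].argmax(); print(st[i],ce[i])
(c,r)=cv2.minEnclosingCircle(np.argwhere((l==i)&(np.indices(l.shape)[0]>200))[:,::-1].astype(np.float32)); print(c,r)
for q,p,z in [("brush",(326,207),216),("rim",(323,166),80),("barrel",(46,131),100),("knob",(577,139),54)]: print(q,onz("wrist",p,z,T).round(1))
s=read_state(); print(s['eef_pos'],s['tool_rot'])
E
```

```text
[313 197  27  25 361] [325.98614958 208.89473684]
(326.0, 208.5) 13.756916999816895
brush [[532.1 -40.7 216. ]]
rim [[525.9 -40.3  80. ]]
barrel [[ 481.3 -347.5  100. ]]
knob [[499.2 279.4  54. ]]
[532.55910592 -45.21523939 301.23136915] [-3.14027167e+00 -7.49128261e-04  3.13847788e+00]
```

Request:
move_arm(series=[[[0, 0.004, 0.03], 0], [[0, 0.004, 0.062], 0], [[0, 0.004, 0.095], 0], [[0, 0.004, 0.124], 0], [[0, 0.004, 0.124], 0]])

```text
clock: 2.52
eef_pos: [530.3, -39.5, 175.5]
tool_rot: [-3.141, -0.006, 3.141]
force: [-0.8, 0.4, 0.8]
width: 85.5
```

Request:
move_arm(series=[[[0, 0, 0], 0], [[0, 0, 0], 0], [[0, 0, 0], 0], [[0, 0, 0], 0], [[0, 0, 0], 0]], claw=0)

```text
clock: 3.15
eef_pos: [531.0, -39.8, 176.3]
tool_rot: [-3.141, -0.004, 3.14]
force: [-0.6, 0.8, 5.5]
width: 22.8
```

```bash
python3 - <<'E'
from h import *
s=read_state(); print(s['eef_pos'],s['tool_rot'],s['width'],s['force'],s['qd'].round(3))
E
```

```text
[530.99964359 -39.81555544 176.34600977] [-3.14109957 -0.00436178  3.14047483] 22.759897419206226 [-0.61963896  0.7625316   5.52583669] [-0.     0.002 -0.001 -0.002  0.001 -0.001 -0.001]
```

Request:
move_arm(series=[[[0, 0, -0.03], 0], [[0, 0, -0.065], 0], [[0, 0, -0.1], 0], [[0, 0, -0.134], 0], [[0, 0, -0.134], 0]])

```text
clock: 3.78
eef_pos: [533.0, -39.9, 312.7]
tool_rot: [-3.141, 0.001, 3.14]
force: [0.9, -0.7, -0.2]
width: 22.7
```

Request:
move_arm(series=[[[0.008, -0.045, 0], 0], [[0.017, -0.1, 0], 0], [[0.026, -0.155, 0], 0], [[0.036, -0.21, 0], 0], [[0.045, -0.26, 0], 0]])

```text
clock: 4.4
eef_pos: [486.3, -301.4, 311.2]
tool_rot: [3.141, -0.001, 3.14]
force: [-0.0, -0.0, -0.6]
width: 22.9
```

Request:
move_arm(series=[[[0.006, -0.035, 0], 0], [[0.008, -0.045, 0], 0], [[0.008, -0.045, 0], 0], [[0.008, -0.045, 0], 0]])

```text
clock: 4.9
eef_pos: [478.9, -344.3, 310.7]
tool_rot: [3.139, -0.002, -3.141]
force: [0.4, 0.6, -1.5]
width: 22.6
```

```bash
python3 - <<'E'
from h import *
s=read_state(); T=tool(s); print(s['eef_pos'],s['tool_rot'],s['width'],s['force'])
w=get_image("wrist"); t=get_image("top"); c=get_image("scene"); np.save("w2T.npy",T)
for n,i in zip("wtc",(w,t,c)): cv2.imwrite(f"pics/{n}2.png",i)
def cr(im,x,y,w=120,h=90): 
    x=min(max(x,w//2),640-w//2); y=min(max(y,h//2),400-h//2); print(x-w//2,y-h//2); return cv2.convertScaleAbs(cv2.resize(im[y-h//2:y+h//2,x-w//2:x+w//2],(400,300),interpolation=cv2.INTER_CUBIC),alpha=1.5)
B=[[478,-348,100]]; p=T[:3,3]; 
q=[proj(n,B,T)[0].astype(int) for n in ("wrist","top","scene")]; print(q)
cv2.imwrite("pics/m2.png",np.vstack([np.hstack([cr(w,q[0][0],q[0][1]-20,240,180),cr(t,*q[1])]),np.hstack([cr(c,q[2][0],q[2][1]-30),cv2.convertScaleAbs(cv2.resize(w,(400,300)),alpha=1.5)])]))
E
```

```text
[ 478.9119166  -344.28233883  310.69631806] [ 3.13909625e+00 -1.65141663e-03 -3.14110315e+00] 22.557957629490232 [ 0.4215567   0.64877264 -1.46900932]
[array([311, 173]), array([478, 203]), array([223, 118])]
191 63
418 158
163 43
```

View pics/m2.png

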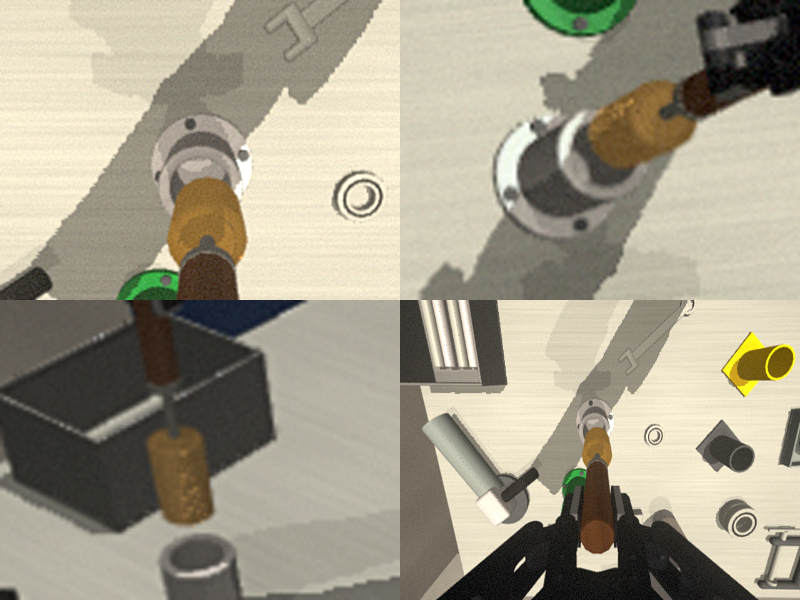

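```bash
python3 - <<'E'
from h import *
T=np.load("w2T.npy")
px={"wrist":(316,188),"top":(482.5,198.5),"scene":(219.4,106.9)}
for z in (130,140): 
  for n,p in px.items(): print(n,z,onz(n,p,z,T).round(1))
print("straight predicted",T[:3,3],[proj(n,[T[0,3],T[1,3],140],T).round(1) for n in px])
print("barrel",onz("wrist",(311.6,170),100,T).round(1))
# least-squares triangulation
A=np.zeros((3,3));b=np.zeros(3)
for n,p in px.items():
    o,d=ray(n,p,T);d=d[0]/np.linalg.norm(d[0]);M=np.eye(3)-np.outer(d,d);A+=M;b+=M@o
print(np.linalg.solve(A,b).round(1)); print(read_state()['eef_pos'])
E
```

```text
wrist 130 [[ 487.6 -343.2  130. ]]
top 130 [[ 483.8 -347.3  130. ]]
scene 130 [[ 474.  -359.2  130. ]]
wrist 140 [[ 484.9 -343.3  140. ]]
top 140 [[ 482.2 -343.1  140. ]]
scene 140 [[ 483.6 -346.9  140. ]]
straight predicted [ 478.9119166  -344.28233883  310.69631806] [array([[315.1, 182.6]]), array([[483.3, 200. ]]), array([[221.4, 106.4]])]
barrel [[ 473.6 -348.4  100. ]]
[ 483.9 -343.7  141.1]
[ 478.88415845 -344.89753892  311.23669708]
```

Request:
move_arm(series=[[[0.007, -0.004, 0], 0], [[0.007, -0.004, 0.02], 0], [[0.007, -0.004, 0.04], 0], [[0.007, -0.004, 0.06], 0], [[0.007, -0.004, 0.065], 0]])

```text
clock: 5.68
eef_pos: [470.9, -348.3, 245.2]
tool_rot: [3.139, -0.003, -3.141]
force: [0.3, 0.4, -0.8]
width: 22.5
```

```bash
python3 - <<'E'
from h import *
s=read_state(); T=tool(s); print(s['eef_pos'],s['tool_rot'],s['width'],s['force'],s['torque'])
w=get_image("wrist"); t=get_image("top"); c=get_image("scene"); np.save("w3T.npy",T)
def cr(im,x,y,w=80,h=60): return cv2.convertScaleAbs(cv2.resize(im[y-h//2:y+h//2,x-w//2:x+w//2],(400,300),interpolation=cv2.INTER_CUBIC),alpha=1.8)
B=[[476,-348,100]]
q=[proj(n,B,T)[0].astype(int) for n in ("wrist","top","scene")]; print(q)
cv2.imwrite("pics/m3.png",np.hstack([cr(w,*q[0],120,90),cr(c,*q[2])]))
E
```

```text
[ 470.86552725 -348.3094479   245.22613938] [ 3.13899241 -0.00318072 -3.14127216] 22.543526877178333 [ 0.26178377  0.37745779 -0.83687712] [0.04042842 0.00763515 0.0086143 ]
[array([315, 194]), array([478, 204]), array([223, 117])]
```

View pics/m3.png

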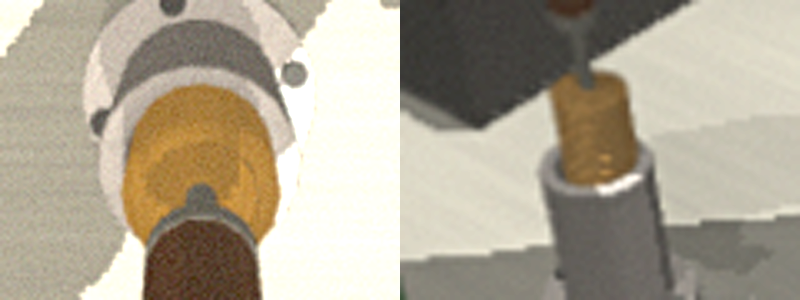

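Request:
move_arm(series=[[[0, 0, 0.02], 0], [[0, 0, 0.04], 0], [[0, 0, 0.058], 0], [[0, 0, 0.059], 0], [[0, 0, 0.059], 0]])

```text
clock: 6.45
eef_pos: [472.5, -349.6, 188.9]
tool_rot: [-3.141, 0.001, -3.141]
force: [0.1, -0.4, -2.1]
width: 22.8
```

```bash
python3 - <<'E'
from h import *
s=read_state(); print(s['eef_pos'],s['tool_rot'],s['width'],s['force'],s['torque'])
E
```

```text
[ 472.49690392 -349.55505511  188.85071118] [-3.14133766e+00  9.35521782e-04 -3.14139543e+00] 22.781496550936822 [ 0.14243577 -0.38095017 -2.06503476] [ 0.03382757 -0.03469847 -0.0264153 ]
```

Request:
move_arm(series=[[[0, 0, 0.003], 0], [[0, 0, 0.006], 0], [[0, 0, 0.006], 0]])

```text
clock: 6.82
eef_pos: [472.4, -349.5, 182.8]
tool_rot: [-3.141, 0.001, -3.141]
force: [0.3, 0.8, -0.2]
width: 22.6
```

```bash
python3 - <<'E'
from h import *
s=read_state(); print(s['eef_pos'],s['tool_rot'],s['width'],s['force'],s['torque'])
E
```

```text
[ 472.38636609 -349.45642775  182.79079757] [-3.14148936e+00  6.91827895e-04 -3.14134794e+00] 22.567323062155893 [ 0.32776967  0.77888413 -0.15474664] [ 0.05201652 -0.02123498  0.03457699]
```

Request:
move_arm(series=[[[0, 0, 0.002], 0], [[0, 0, 0.0035], 0], [[0, 0, 0.0035], 0]])

```text
clock: 7.2
eef_pos: [472.9, -349.7, 180.3]
tool_rot: [-3.141, 0.002, -3.141]
force: [-0.7, 0.6, 6.0]
width: 23.1
```

```bash
python3 - <<'E'
from h import *
s=read_state(); print(s['eef_pos'],s['tool_rot'],s['width'],s['force'],s['torque'])
E
```

```text
[ 472.94916047 -349.74310318  180.31863479] [-3.14086103e+00  2.10186398e-03 -3.14137800e+00] 23.067066926305856 [-0.66235486  0.58214823  5.99937306] [ 0.24520543  0.24832497 -0.02345069]
```

Contact with the floor came exactly where predicted. Now the remaining strokes.

Request:
move_arm(series=[[[0, 0, -0.025], 0], [[0, 0, -0.05], 0], [[0, 0, -0.066], 0], [[0, 0, -0.066], 0], [[0, 0, -0.066], 0]])

```text
clock: 7.82
eef_pos: [472.3, -349.2, 245.4]
tool_rot: [3.141, 0.001, -3.141]
force: [0.5, 0.7, -1.2]
width: 22.8
```

Request:
move_arm(series=[[[0, 0, 0.022], 0], [[0, 0, 0.045], 0], [[0, 0, 0.062], 0], [[0, 0, 0.062], 0], [[0, 0, 0.062], 0]])

```text
clock: 8.45
eef_pos: [472.6, -349.5, 183.7]
tool_rot: [-3.142, 0.001, -3.141]
force: [0.7, 0.0, -1.0]
width: 22.8
```

```bash
python3 - <<'E'
from h import *
s=read_state(); print(s['eef_pos'],s['tool_rot'],s['width'],s['force'],s['torque'])
E
```

```text
[ 472.59890955 -349.48652752  183.69691085] [-3.14151432e+00  1.15539553e-03 -3.14134679e+00] 22.76660239235266 [ 0.67470465  0.0336105  -1.04278108] [-0.01395501  0.00648775  0.0070719 ]
```

Request:
move_arm(series=[[[0, 0, -0.025], 0], [[0, 0, -0.05], 0], [[0, 0, -0.063], 0], [[0, 0, -0.063], 0], [[0, 0, -0.063], 0]])

```text
clock: 9.07
eef_pos: [472.1, -349.1, 246.0]
tool_rot: [3.141, 0.0, -3.141]
force: [-0.3, -0.2, -0.5]
width: 22.3
```

Request:
move_arm(series=[[[0, 0, 0.022], 0], [[0, 0, 0.045], 0], [[0, 0, 0.0635], 0], [[0, 0, 0.0635], 0], [[0, 0, 0.0635], 0]])

```text
clock: 9.7
eef_pos: [472.0, -349.0, 182.3]
tool_rot: [3.141, -0.0, -3.141]
force: [0.0, 0.2, -0.1]
width: 22.7
```

Request:
move_arm(series=[[[0, 0, -0.03], 0], [[0, 0, -0.06], 0], [[0, 0, -0.095], 0], [[0, 0, -0.128], 0], [[0, 0, -0.128], 0]])

```text
clock: 10.32
eef_pos: [473.4, -350.3, 313.7]
tool_rot: [-3.139, 0.005, -3.141]
force: [-0.1, 1.1, -1.1]
width: 22.8
```

```bash
python3 - <<'E'
from h import *
s=read_state(); T=tool(s); print(s['eef_pos'],s['tool_rot'],s['width'],s['force'])
print((T[:3,:3].T@(np.array([531,-40,312])-s['eef_pos'])).round(0))
E
```

```text
[ 473.40786156 -350.33067397  313.6814747 ] [-3.13875985  0.00528472 -3.14144538] 22.76549708423396 [-0.12343345  1.0698546  -1.14831501]
[-58. 310.   1.]
```

Request:
move_arm(series=[[[-0.008, 0.045, 0], 0], [[-0.018, 0.1, 0], 0], [[-0.028, 0.155, 0], 0], [[-0.038, 0.21, 0], 0], [[-0.048, 0.26, 0], 0]])

```text
clock: 10.95
eef_pos: [520.9, -88.0, 312.4]
tool_rot: [-3.139, 0.004, -3.141]
force: [0.9, -0.8, 0.1]
width: 22.8
```

Request:
move_arm(series=[[[-0.007, 0.035, 0], 0], [[-0.01, 0.048, 0], 0], [[-0.01, 0.048, 0], 0], [[-0.01, 0.048, 0], 0]])

```text
clock: 11.45
eef_pos: [530.4, -42.3, 312.2]
tool_rot: [-3.138, 0.003, 3.14]
force: [0.3, -0.1, -1.8]
width: 22.9
```

```bash
python3 - <<'E'
from h import *
s=read_state(); T=tool(s); print(s['eef_pos'],s['tool_rot'],s['width'],s['force'])
w=get_image("wrist"); t=get_image("top"); c=get_image("scene"); np.save("w4T.npy",T)
def cr(im,x,y,w=80,h=60): print(x-w//2,y-h//2); return cv2.convertScaleAbs(cv2.resize(im[y-h//2:y+h//2,x-w//2:x+w//2],(400,300),interpolation=cv2.INTER_CUBIC),alpha=1.8)
B=[[533,-40,105]]
q=[proj(n,B,T)[0].astype(int) for n in ("wrist","top","scene")]; print(q)
cv2.imwrite("pics/m4.png",np.vstack([np.hstack([cr(w,*q[0],160,120),cr(c,*q[2],100,75)]),np.hstack([cr(t,*q[1]),cr(t,*proj("top",[478,-348,100])[0].astype(int))])]))
E
```

```text
[530.37217155 -42.27628018 312.15313658] [-3.13793028  0.00341454  3.13961689] 22.890726462068336 [ 0.32231216 -0.10032547 -1.84260159]
[array([318, 176]), array([334, 192]), array([299, 174])]
238 116
249 137
294 162
438 173
```

View pics/m4.png

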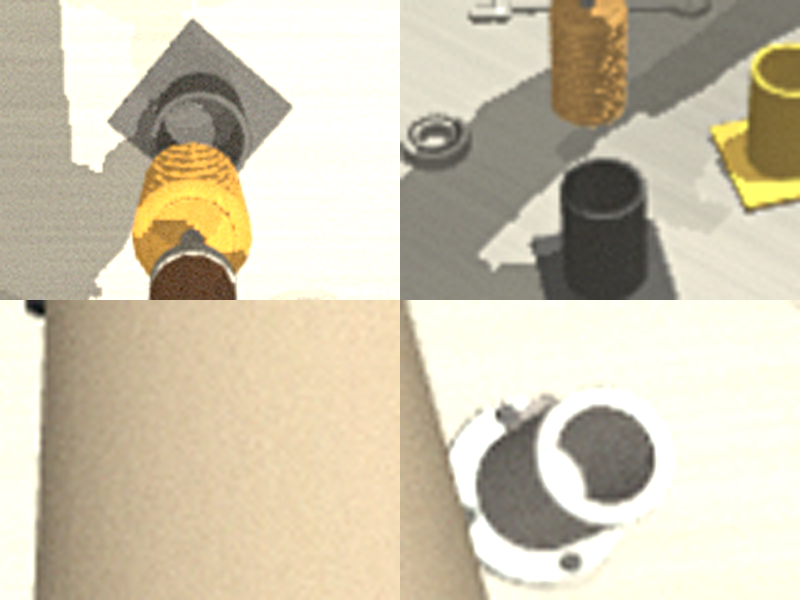

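```bash
python3 - <<'E'
from h import *
T=np.load("w4T.npy")
print("rim",onz("wrist",(317.8,170.8),80,T).round(1),onz("scene",(300,183.8),80).round(1))
print("foot",onz("wrist",(318,160.8),6,T).round(1))
print("end",onz("wrist",(314.5,189),141,T).round(1),onz("scene",(296,165),141).round(1))
print(read_state()['eef_pos'],tool()[:3,:3].round(3)[:,0])
E
```

```text
rim [[531.8 -40.2  80. ]] [[537.  -36.9  80. ]]
foot [[532.6 -39.6   6. ]]
end [[538.5 -44.  141. ]] [[543.4 -41.8 141. ]]
[530.5730671  -41.69437656 312.3402425 ] [-1.     0.002 -0.004]
```

Request:
move_arm(series=[[[0.006, 0.004, 0.015], 0], [[0.006, 0.004, 0.04], 0], [[0.006, 0.004, 0.065], 0], [[0.006, 0.004, 0.085], 0], [[0.006, 0.004, 0.085], 0]])

```text
clock: 12.22
eef_pos: [523.8, -38.7, 226.2]
tool_rot: [-3.138, 0.001, 3.139]
force: [0.4, 0.9, -0.4]
width: 22.3
```

```bash
python3 - <<'E'
from h import *
s=read_state(); print(s['eef_pos'],s['tool_rot'],s['width'],s['force'],s['torque'])
E
```

```text
[523.7762746  -38.72204695 226.19013652] [-3.13839508e+00  6.97138169e-04  3.13855545e+00] 22.32292128218953 [ 0.41522353  0.92182766 -0.35229041] [-0.00738605  0.06946938 -0.04112751]
```

Request:
move_arm(series=[[[0, 0, 0.02], 0], [[0, 0, 0.038], 0], [[0, 0, 0.048], 0], [[0, 0, 0.049], 0], [[0, 0, 0.049], 0]])

```text
clock: 12.85
eef_pos: [524.4, -39.0, 177.9]
tool_rot: [-3.138, 0.002, 3.138]
force: [-0.9, -0.1, -0.3]
width: 22.8
```

```bash
python3 - <<'E'
from h import *
s=read_state(); print(s['eef_pos'],s['tool_rot'],s['width'],s['force'],s['torque'])
E
```

```text
[524.39640105 -39.03869091 177.89853744] [-3.13837472e+00  2.02877950e-03  3.13828375e+00] 22.837187131583796 [-0.85946106 -0.07708958 -0.29958634] [-0.00621339 -0.01229057 -0.03097265]
```

Request:
move_arm(series=[[[0, 0, 0], 0], [[0, 0, 0], 0], [[0, 0, 0], 0], [[0, 0, 0], 0], [[0, 0, 0], 0]], claw=1)

```text
clock: 13.48
eef_pos: [524.4, -39.0, 177.9]
tool_rot: [-3.138, 0.002, 3.138]
force: [0.7, 0.7, -0.8]
width: 85.8
```

Request:
move_arm(series=[[[0, 0, -0.02], 0], [[0, 0, -0.05], 0], [[0, 0, -0.09], 0], [[0, 0, -0.12], 0], [[0, 0, -0.12], 0]])

```text
clock: 14.1
eef_pos: [525.6, -38.8, 300.2]
tool_rot: [-3.138, 0.007, 3.138]
force: [-0.1, 0.7, 0.1]
width: 85.4
```

Request:
move_arm(series=[[[0.003, 0.04, 0], 0], [[0.007, 0.095, 0], 0], [[0.011, 0.15, 0], 0], [[0.015, 0.205, 0.01], 0], [[0.02, 0.26, 0.04], 0]])

```text
clock: 14.72
eef_pos: [507.2, 222.8, 259.2]
tool_rot: [-3.139, 0.009, 3.138]
force: [0.9, -0.3, 0.7]
width: 85.3
```

Request:
move_arm(series=[[[0.003, 0.04, 0.03], 0], [[0.004, 0.06, 0.06], 0], [[0.004, 0.06, 0.06], 0], [[0.004, 0.06, 0.06], 0]])

```text
clock: 15.22
eef_pos: [504.5, 281.2, 199.3]
tool_rot: [-3.138, 0.01, 3.137]
force: [-0.8, 0.1, -0.1]
width: 85.6
```

```bash
python3 - <<'E'
from h import *
s=read_state(); T=tool(s); print(s['eef_pos'],s['tool_rot'],s['width'],s['force'])
w=get_image("wrist"); c=get_image("scene"); t=get_image("top"); np.save("w5T.npy",T)
cv2.imwrite("pics/w5raw.png",w)
def cr(im,x,y,w=80,h=60): print(x-w//2,y-h//2); return cv2.convertScaleAbs(cv2.resize(im[y-h//2:y+h//2,x-w//2:x+w//2],(400,300),interpolation=cv2.INTER_CUBIC),alpha=1.8)
q=proj("wrist",[500,281,24],T)[0].astype(int);print(q)
cv2.imwrite("pics/m5.png",np.vstack([np.hstack([cr(w,*q,240,180),cr(c,299,165,120,90)]),np.hstack([cr(t,336,195),cv2.convertScaleAbs(cv2.resize(w,(400,300)),alpha=1.8)])]))
E
```

```text
[504.52841041 281.19408208 199.3419405 ] [-3.13831928  0.00969349  3.13660017] 85.6337585973459 [-0.77073321  0.12310244 -0.07960095]
[315 175]
195 85
239 120
296 165
```

View pics/m5.png

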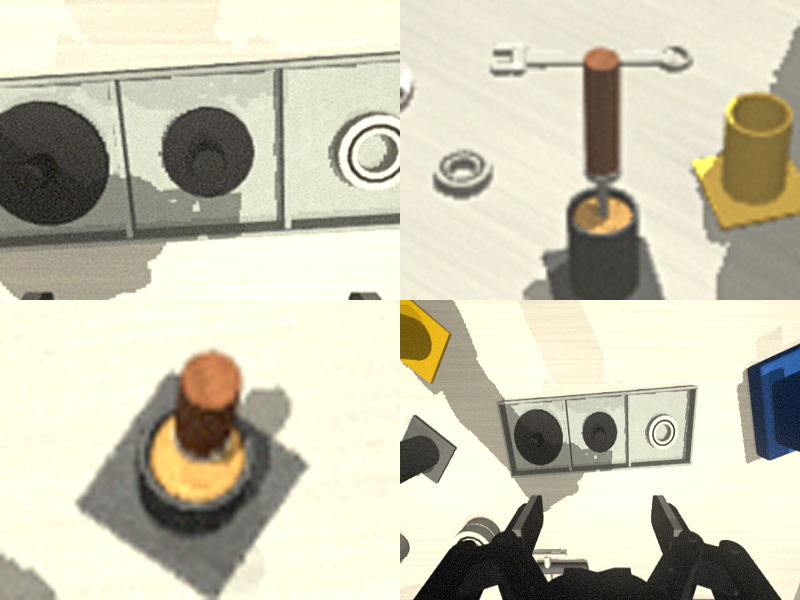

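```bash
python3 - <<'E'
from h import *
T=np.load("w5T.npy"); g=cv2.cvtColor(cv2.imread("pics/w5raw.png"),cv2.COLOR_BGR2GRAY); x0,y0=285,140
m=(g[y0:y0+75,x0:x0+70]<40).astype(np.uint8)
n,l,st,ce=cv2.connectedComponentsWithStats(m); i=l[36,35]; cs,_=cv2.findContours((l==i).astype(np.uint8),cv2.RETR_EXTERNAL,cv2.CHAIN_APPROX_NONE)
e=cv2.fitEllipse(max(cs,key=len)); print(st[i],e); c=np.array(e[0])+[x0,y0]
print(c,onz("wrist",c,24,T).round(1),onz("wrist",(319.8,176.2),24,T).round(1),read_state()['eef_pos'])
s=proj("wrist",[[499,283,54]],T);print(s)
E
```

```text
[   0    0   70   75 3586] ((34.5, 37.0), (81.29955291748047, 87.95758056640625), 0.0)
[319.5 177. ] [[501.5 285.   24. ]] [[500.6 285.3  24. ]] [505.06944012 281.47558807 200.31817875]
[[317.7645047  181.87805672]]
```

Request:
move_arm(series=[[[0.0045, 0.003, 0.03], 0], [[0.0045, 0.003, 0.06], 0], [[0.0045, 0.003, 0.09], 0], [[0.0045, 0.003, 0.11], 0], [[0.0045, 0.003, 0.11], 0]])

```text
clock: 16.0
eef_pos: [501.7, 283.1, 89.9]
tool_rot: [-3.139, 0.01, 3.134]
force: [-0.5, -0.4, 0.4]
width: 85.4
```

```bash
python3 - <<'E'
from h import *
s=read_state(); T=tool(s); print(s['eef_pos'],s['tool_rot'],s['width'],s['force'])
print((T[:3,:3].T@(np.array([500.5,284.3,28])-s['eef_pos'])).round(1)); 
w=get_image("wrist"); np.save("w6T.npy",T); q=proj("wrist",[[500.5,284.3,24],[500.5,284.3,54]],T).round(0).astype(int); print(q)
x,y=q[0]; print(x-120,y-90); x=max(x,120);y=min(max(y,90),310)
cv2.imwrite("pics/m6.png",cv2.convertScaleAbs(cv2.resize(w[y-90:y+90,x-120:x+120],(800,600)),alpha=2.5))
E
```

```text
[501.72557414 283.12143978  89.93394684] [-3.13884354  0.0101884   3.13443346] 85.43773786068706 [-0.5255711  -0.39969645  0.40874557]
[ 1.9  1.3 61.9]
[[317 215]
 [317 232]]
197 125
```

View pics/m6.png

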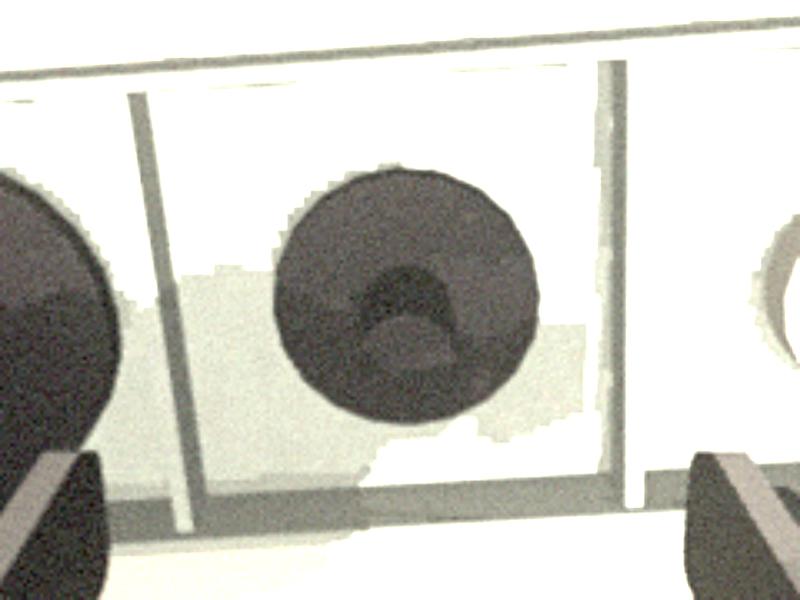

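The cap's disc is centred at (406,296) in the view and its knob at (410,342), about 2 mm from prediction. Correcting for that and going down.

Request:
move_arm(series=[[[0.004, 0.003, 0.02], 0], [[0.004, 0.003, 0.04], 0], [[0.004, 0.003, 0.055], 0], [[0.004, 0.003, 0.062], 0], [[0.004, 0.003, 0.062], 0]])

```text
clock: 16.68
eef_pos: [499.4, 286.5, 29.0]
tool_rot: [-3.14, 0.012, 3.134]
force: [0.0, -0.2, -0.2]
width: 85.5
```

Request:
move_arm(series=[[[0, 0, 0], 0], [[0, 0, 0], 0], [[0, 0, 0], 0], [[0, 0, 0], 0], [[0, 0, 0], 0]], claw=0)

```text
clock: 17.3
eef_pos: [499.5, 286.6, 29.3]
tool_rot: [-3.14, 0.012, 3.134]
force: [0.3, -0.1, 3.3]
width: 18.1
```

```bash
python3 - <<'E'
from h import *
s=read_state(); print(s['eef_pos'],s['tool_rot'],s['width'],s['force'],s['torque'])
E
```

```text
[499.48840459 286.56160784  29.26164803] [-3.1401087   0.01228247  3.13430167] 18.142239340409475 [ 0.29533342 -0.05326213  3.34368898] [-0.05525263  0.08548114 -0.02557943]
```

Request:
move_arm(series=[[[0, 0, -0.03], 0], [[0, 0, -0.08], 0], [[0, 0, -0.135], 0], [[0, 0, -0.19], 0], [[0, 0, -0.245], 0]])

```text
clock: 17.92
eef_pos: [496.1, 286.8, 275.9]
tool_rot: [-3.14, 0.012, 3.134]
force: [1.3, 0.6, -0.8]
width: 17.9
```

Request:
move_arm(series=[[[0.001, -0.04, 0], 0], [[0.003, -0.095, 0], 0], [[0.005, -0.15, 0], 0], [[0.007, -0.205, 0], 0], [[0.009, -0.26, 0], 0]])

```text
clock: 18.55
eef_pos: [484.7, 25.1, 276.1]
tool_rot: [-3.14, 0.012, 3.135]
force: [0.3, 0.0, -0.9]
width: 18.2
```

Request:
move_arm(series=[[[0.002, -0.055, 0], 0], [[0.004, -0.11, 0], 0], [[0.006, -0.165, 0], 0], [[0.008, -0.22, 0], 0], [[0.01, -0.275, 0], 0]])

```text
clock: 19.18
eef_pos: [472.4, -251.3, 276.3]
tool_rot: [-3.14, 0.012, 3.135]
force: [0.0, -0.3, 0.5]
width: 18.1
```

Request:
move_arm(series=[[[0.002, -0.045, 0], 0], [[0.004, -0.08, 0], 0], [[0.004, -0.08, 0], 0]])

```text
clock: 19.55
eef_pos: [466.3, -334.7, 275.9]
tool_rot: [-3.139, 0.011, 3.129]
force: [0.4, 0.2, -1.6]
width: 18.3
```

```bash
python3 - <<'E'
from h import *
s=read_state(); T=tool(s); print(s['eef_pos'],s['tool_rot'],s['width'],s['force'])
print((T[:3,:3].T@(np.array([476,-348.5,155])-s['eef_pos'])).round(1))
E
```

```text
[ 466.25240391 -334.69163368  275.86285281] [-3.13861091  0.01081143  3.12942134] 18.269637550711245 [ 0.38833852  0.20170613 -1.55693281]
[ -8.6 -13.3 121. ]
```

Request:
move_arm(series=[[[-0.0086, -0.0133, 0.02], 0], [[-0.0086, -0.0133, 0.055], 0], [[-0.0086, -0.0133, 0.09], 0], [[-0.0086, -0.0133, 0.121], 0], [[-0.0086, -0.0133, 0.121], 0]])

```text
clock: 20.18
eef_pos: [474.8, -345.8, 152.8]
tool_rot: [3.14, 0.006, 3.131]
force: [0.4, -0.0, -0.4]
width: 18.0
```

```bash
python3 - <<'E'
from h import *
s=read_state(); T=tool(s); print(s['eef_pos'],s['tool_rot'],s['width'],s['force'])
w=get_image("wrist"); c=get_image("scene"); t=get_image("top"); np.save("w7T.npy",T)
def cr(im,x,y,w=80,h=60): print(x-w//2,y-h//2); return cv2.convertScaleAbs(cv2.resize(im[y-h//2:y+h//2,x-w//2:x+w//2],(400,300),interpolation=cv2.INTER_CUBIC),alpha=2.2)
B=[476,-348.5,115]
q=[proj(n,B,T)[0].astype(int) for n in ("wrist","top","scene")]; print(q)
cv2.imwrite("pics/m7.png",np.vstack([np.hstack([cr(w,*q[0],160,120),cr(c,*q[2])]),np.hstack([cr(t,*q[1]),cr(w,320,200,640,400)])]))
E
```

```text
[ 474.81145987 -345.77580525  152.78735016] [3.14043296 0.00622749 3.13083032] 17.985648471914118 [ 0.44183892 -0.04546256 -0.41504894]
[array([311, 234]), array([481, 203]), array([222, 113])]
231 174
182 83
441 173
0 0
```

View pics/m7.png

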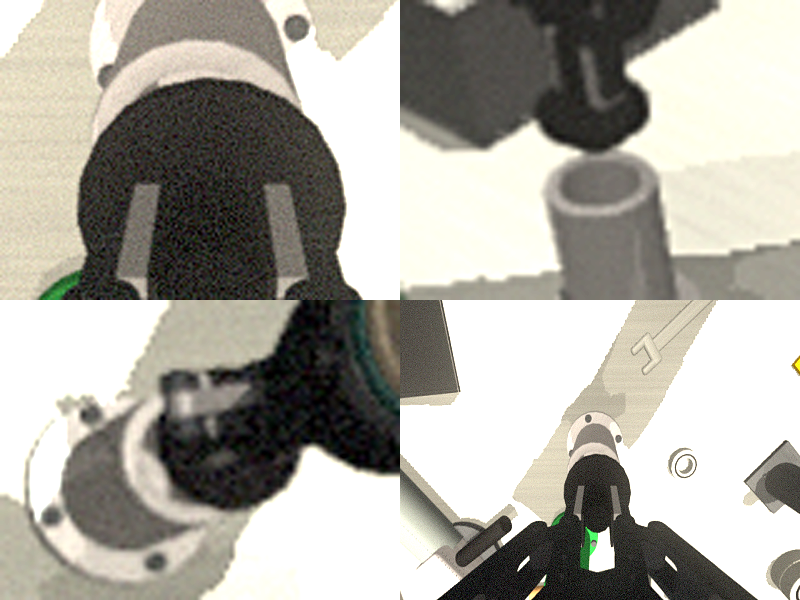

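```bash
python3 - <<'E'
from h import *
T=np.load("w7T.npy")
print("cap",onz("wrist",(315.6,255),147,T).round(1),onz("scene",(220.6,104),143).round(1))
print("barrel",onz("wrist",(310.,229),100,T).round(1),onz("scene",(222.7,120),100).round(1))
# predicted edges: outlines of circles at assumed centres
a=np.linspace(0,2*np.pi,180)
for l,c,r,z in [("cap",T[:2,3],30,147.5),("cap-",T[:2,3],30,139.5),("barrel",(476,-348.5),31,100)]:
    X=np.c_[c[0]+r*np.cos(a),c[1]+r*np.sin(a),0*a+z]
    for n,o,k in (("wrist",(231,174),2.5),("scene",(182,83),5)):
        p=(proj(n,X,T)-o)*k; print(l,n,"L R T B",p[:,0].min().round(),p[:,0].max().round(),p[:,1].min().round(),p[:,1].max().round())
s=read_state(); print(s['eef_pos'],s['tool_rot'])
E
```

```text
cap [[ 474.  -345.7  147. ]] [[ 475.  -350.6  143. ]]
barrel [[ 478.9 -349.6  100. ]] [[ 484.  -343.2  100. ]]
cap wrist L R T B 75.0 348.0 78.0 322.0
cap scene L R T B 141.0 256.0 70.0 133.0
cap- wrist L R T B 81.0 342.0 66.0 301.0
cap- scene L R T B 143.0 258.0 82.0 146.0
barrel wrist L R T B 91.0 312.0 21.0 226.0
barrel scene L R T B 150.0 264.0 142.0 209.0
[ 476.9466602  -348.45349553  156.2874545 ] [-3.13773847  0.0126332   3.13005608]
```

```bash
python3 - <<'E'
from h import *
s=read_state(); T=tool(s); P=s['eef_pos']; z0=P[2]-25.3; print(P)
a=np.linspace(0,2*np.pi,180); o,k=(182,83),5
def E(l,c,r,z):
    p=(proj("scene",np.c_[c[0]+r*np.cos(a),c[1]+r*np.sin(a),0*a+z])-o)*k; print(l,p[:,0].min().round(),p[:,0].max().round(),p[:,1].min().round(),p[:,1].max().round())
E("disc top",P,30,z0+20);E("disc bot",P,30,z0+12);E("spig",P,17,z0)
for c in [(476,-348.5),(481,-348.5),(481,-346),(484,-343)]: E(c,c,31,100)
E
echo "seen disc L136 R249 spigot bottom B150 ; barrel L145 R262 T152 B217"
```

```text
[ 476.9466602  -348.45349553  156.2874545 ]
disc top 133.0 248.0 64.0 127.0
disc bot 136.0 250.0 77.0 140.0
spig 165.0 229.0 109.0 146.0
(476, -348.5) 150.0 264.0 142.0 209.0
(481, -348.5) 143.0 258.0 146.0 213.0
(481, -346) 146.0 261.0 148.0 215.0
(484, -343) 146.0 261.0 152.0 219.0
seen disc L136 R249 spigot bottom B150 ; barrel L145 R262 T152 B217
```

Request:
move_arm(series=[[[-0.0035, 0.0015, 0], 0], [[-0.0035, 0.0015, 0.01], 0], [[-0.0035, 0.0015, 0.02], 0], [[-0.0035, 0.0015, 0.036], 0], [[-0.0035, 0.0015, 0.036], 0]])

```text
clock: 20.95
eef_pos: [479.6, -346.3, 118.3]
tool_rot: [-3.14, 0.009, 3.13]
force: [-0.1, 0.5, 0.0]
width: 18.0
```

```bash
python3 - <<'E'
from h import *
s=read_state(); print(s['eef_pos'],s['tool_rot'],s['width'],s['force'],s['torque'])
E
```

```text
[ 479.63698609 -346.34915174  118.33640934] [-3.13986033  0.00930937  3.12987874] 17.995089427055298 [-0.11650373  0.46104103  0.04045058] [-0.016037    0.02476301 -0.03564874]
```

The spigot is 7 mm into the bore with no contact force. Seating the cap.

Request:
move_arm(series=[[[0, 0, 0.003], 0], [[0, 0, 0.005], 0], [[0, 0, 0.005], 0], [[0, 0, 0.005], 0]])

```text
clock: 21.45
eef_pos: [479.9, -346.5, 113.5]
tool_rot: [-3.14, 0.01, 3.13]
force: [-0.6, -0.1, -1.1]
width: 18.0
```

```bash
python3 - <<'E'
from h import *
s=read_state(); print(s['eef_pos'],s['tool_rot'],s['width'],s['force'],s['torque'])
E
```

```text
[ 479.8651857  -346.46676387  113.53402839] [-3.13955975  0.00982296  3.12989843] 18.04173072787894 [-0.60415523 -0.14295867 -1.13082469] [0.02325867 0.0078655  0.02334799]
```

Request:
move_arm(series=[[[0, 0, 0.0012], 0], [[0, 0, 0.0012], 0]])

```text
clock: 21.7
eef_pos: [479.9, -346.6, 113.3]
tool_rot: [-3.139, 0.01, 3.13]
force: [-1.9, 0.8, 6.6]
width: 18.1
```

Request:
move_arm(series=[[[0, 0, 0], 0], [[0, 0, 0], 0], [[0, 0, 0], 0], [[0, 0, 0], 0], [[0, 0, 0], 0]], claw=1)

```text
clock: 22.32
eef_pos: [479.9, -346.6, 113.2]
tool_rot: [-3.14, 0.01, 3.13]
force: [-0.4, -0.6, 0.5]
width: 85.3
```

Request:
move_arm(series=[[[0, 0, -0.015], 0], [[0, 0, -0.04], 0], [[0, 0, -0.09], 0], [[0, 0, -0.14], 0], [[0, 0, -0.14], 0]])

```text
clock: 22.95
eef_pos: [480.7, -348.2, 258.6]
tool_rot: [-3.134, 0.019, 3.13]
force: [0.0, 0.5, -0.1]
width: 85.3
```

Request:
move_arm(series=[[[0, 0, 0], 0], [[0, 0, 0], 0], [[0, 0, 0], 0], [[0, 0, 0], 0]])

```text
clock: 23.45
eef_pos: [480.4, -348.0, 257.9]
tool_rot: [-3.135, 0.017, 3.13]
force: [1.0, -0.1, 0.5]
width: 85.4
```

```bash
python3 - <<'E'
from h import *
s=read_state(); T=tool(s); print(s['eef_pos'],s['width'],s['force'])
w=get_image("wrist"); c=get_image("scene"); t=get_image("top")
def cr(im,x,y,w=80,h=60): print(x-w//2,y-h//2); return cv2.convertScaleAbs(cv2.resize(im[y-h//2:y+h//2,x-w//2:x+w//2],(400,300),interpolation=cv2.INTER_CUBIC),alpha=2)
q=proj("wrist",[480,-347,105],T)[0].astype(int)
cv2.imwrite("pics/m8.png",np.vstack([np.hstack([cr(w,*q,160,120),cr(c,222,120)]),np.hstack([cr(t,400,195,240,180),cr(c,299,165,120,90)])]))
E
```

```text
[ 480.35669264 -348.00699737  257.85027106] 85.39663698503509 [ 1.02360048 -0.0832657   0.51222518]
237 123
182 90
280 105
239 120
```

View pics/m8.png

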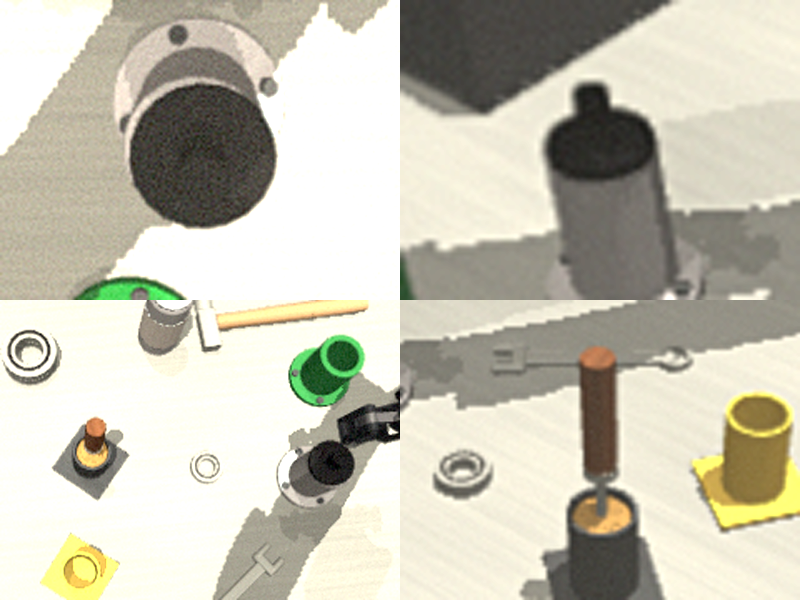

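The cap sits flat and nearly centred on the barrel, the brush stands in its holder, and nothing else has moved.

```bash
python3 -c "
from cell import *
print(finish_job())"
```

```text
the job is handed in; nothing more can be done
None
```

The job is handed in, finished at about 23.7 s of the 72 s allowed; `finish_job` gave no verdict.

**Brushing:** I took the brush from its holder and took it to the bottom of the bore three times. The first time it touched the floor with about 6 N. The second and third stopped about 2–3 mm above it by arm readings, inside the 12 mm allowed. Between strokes I drew the bristles up until about 45 mm of them showed above the mouth.

**Brush and cap:** I stood the brush back in its holder, bristles down, and released it. The smaller cap is on the barrel; I felt about 7 N as it seated, then released it.

**Last checks:** The final pictures show the cap flat on the barrel and the brush upright in the holder. The barrel and the parts in view (bench bearings, wrench, hammer, spray can) look where they were. I did not photograph the bin again after lifting the cap out. The gripper is open, about 110 mm above the cap's knob, and touching nothing.

**Disagreements:** The camera views differed by up to about 15 mm on the holder and 10 mm on the barrel. I aimed using the offset between held part and target within the same picture. The cap may be a few mm off centre, but the spigot keeps it within about 5 mm.

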